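# Water on, wheel on: starting the open grinding wheel

## Robot

A 6-joint arm with a two-finger parallel gripper is mounted at the origin on the work surface. World frame = base frame: x ahead of the robot, y to its left, z up, the work surface at z = 0. Lengths are in m, angles in rad, forces in N, time in s.
With the tool pointing down it reaches from about 0.25 to 0.8 m from the base axis. Payload 3.9 kg.
Tool frame: the origin (TCP) lies midway between the tips of the shut fingers; the grasp point (between the pads) lies grasp_offset behind it (grasp_offset is the distance from the TCP to the grasp point, in m); z points along the fingers, y is the line along which they close (so a half turn about z gives the same grasp; the last joint's range is limited). The gripper opens to 85 mm and grips with 20 to 120 N. Pads are 22 mm wide; open, the fingers measure 114 mm over their backs; the gripper's body (76 mm by 85 mm) begins 54 mm behind the grasp point. The pads swing forward as they close: fully open they stand 13 mm farther back than shut.
Start: joints at [-1.121, 0.26, -0.138, 1.173, 0, 1.571], TCP at [0.228, -0.473, 0.231] pointing down, gripper open.
Joint ranges: [-2.78, 2.78], [-0.83, 1.72], [-1.28, 1.37], [-1.9, 2.12], [-1.57, 1.48], [-3.14, 3.14]. Speed limits (rad/s): [2.57, 2.57, 3.14, 3.14, 3.14, 3.14].

## Interface

Orientations are given as a unit quaternion [x, y, z, w].
In Python, from rig import get_state, get_image, finish_job, grasp_offset gives the robot as it stands.
- The arm moves only by the tool servo_tool, never from a script. Its argument "targets" is a list of rows, each a list of 2 entries, a list of its own where there are three numbers: the shift along the tool's x, y, z in cm, then the turn about the tool's z in degrees. In form: [[[x, y, z], spin], ...]. A call has exactly 10 rows; each row shifts and turns the commanded pose from where the row before left it, along the tool's axes as they then stand; what a row does not reach is not made up. A row lasts 1/10 s, in which the tool goes at most 50 mm and 8.59 degrees, less where a joint would pass 70% of its speed; a pose out of reach is approached as far as the arm can. A call with a gripper value outside its range is refused whole. "fingers" is the opening, from 0 (shut) to 1 (fully open), set as the call begins (left out, the last holds). The fingers move at their own pace and stop on an object; the grip force is fixed at half the most. Time passes only in rows, so rows that do not move let the fingers close, or fill a call up. It gives the time, the measured TCP pose, the force, the opening and the grip force at its end, in the units of the state.
- get_state(): the state, without advancing time (a new reading comes with each control period).
- get_image(name): name is "scene" or "top"; returns a dict with "frame" (384x512x3 uint8, red, green, blue), "fovy" (degrees; the focal length in pixels is half the picture's height over the tangent of half this angle, whatever the lens; pixels are square), "cx", "cy" (the principal point, pixels), "camera_from_world" (4x4, takes a point from world to camera coordinates). Camera axes: x right, y down, z forward; pixel columns grow to the right and rows downward; lengths in m; the calibration is good to about 2 mm. A picture is of the moment at which its call begins. There is no depth.
- finish_job(): hands the job in; it is judged then, once.
The state is a dict: "time": time; "joints": joint angles; "joint_velocities": joint speeds; "effort": joint torques, N m; "tool_pos": TCP position; "tcp_rot": TCP orientation; "contact_force": force on the tool from outside, world axes, zero at the start; "torque": the same for the moment, N m; "gripper_width": opening from 0.0 (shut) to 1.0 (fully open); "gripper_force": force on a finger pad.
Only numpy, scipy, OpenCV 4.12 (cv2) and the standard library are available. Lean on these libraries where they do the work, as an engineer would, in place of code of your own. Each camera call takes 0.05 s, during which the arm holds its last target. There are 200 camera calls.

## Task

One wheel of the twin grinder is open and carries a red-brown grinding disc; the other is under its black cover. With the fingertips, gently push the swivelling water spout round until its outlet is over the middle of the open disc, and only then lightly press that wheel's green start button well down and let it come up again. Do not pinch or lift anything, leave all other buttons, the dials, the cover, the specimens and the bottles alone, and finish clear of the machine with the spout still over the disc.

Things in the scene. Friction and masses are not known exactly. Their poses are not given: they have to be found in the camera images.
- machine: White twin-wheel grinder, 535 mm deep, 700 mm wide, fixed on the table. Origin on the table midway between the wheel axes; x points to its back, y to its left wheel, z up; turned by up to 0.12 rad. Deck at 120 mm, dark bowl rims (264 mm across) up to 140 mm; control strip along the front, console 205 mm high at the back, from x = 0.19 on. A light touch is enough everywhere: stay under 40 N
- wheel_left (a point): Middle of the left (+y) wheel, 138 mm above the table; wheel (platen) diameter 200 mm
- wheel_right (a point): Middle of the right (-y) wheel, 138 mm above the table; wheel (platen) diameter 200 mm
- disc: Red-brown grinding disc, diameter 200 mm, 2 mm thick, fixed on the open wheel, which may be the left or the right one; origin at the middle of its underside
- cover: Black loose cover, diameter 278 mm, lying on the rim of the other wheel, with a knob (diameter 38 mm) in the middle whose top is 44 mm above its origin, that is 184 mm above the table; origin at the middle of its underside. Leave it alone
- spout: Steel water spout. Origin on its upright swivel axis, 259 mm above the table; z up; a level tube, 14 mm thick, axis 285 mm above the table, runs from the axis 195 mm along its -x, then bends down to the outlet. Starts within 0.42 rad of the machine's front, swings 1.35 rad either way, stays where left; 2 N near its end swings it, a pinch or a push over 15 N is too much.
- spout_outlet (a point): Lower end of the spout's down-turned outlet (18 mm diameter, lower end 251 mm above the table), 215 mm from the swivel axis; swung about 0.85 rad from the front it passes 12 mm from the middle of that side's wheel
- start_left (a joint): Travel of the left wheel's green start button, m: 0 up, 0.008 fully down; it switches on at 0.004; a spring (about 1 N per mm, 8 N fully down) pushes it back up; at the bottom it is rigid, so do not ram it
- start_right (a joint): Travel of the right wheel's green start button, like the left one
- start_left_top (a point): Middle of the top face of the left wheel's green start button, cap diameter 28 mm; the control strip slopes down towards the robot by 15.5 deg and the button moves square to it, but a straight downward press works as well
- start_right_top (a point): Middle of the top face of the right wheel's green start button, cap diameter 28 mm, mounted alike
- stop_left (a joint): Travel of the left wheel's red stop button (28 mm cap), m; it sits 65 mm to the right (-y of the machine) of the green one; leave alone
- stop_right (a joint): Travel of the right wheel's red stop button (28 mm cap), m; it sits 65 mm to the right of the green one; leave alone
- estop (a joint): Travel of the large red emergency stop (38 mm cap on a yellow base) in the middle of the control strip, m; leave alone
- dial_left_mark (a point): Point near the rim of the left wheel's black speed dial (34 mm diameter), which sits 65 mm to the left (+y) of the left start button and may stand at any setting; leave alone
- dial_right_mark (a point): Point near the rim of the right wheel's black speed dial, 65 mm to the left of the right start button; leave alone
- specimen_black: Loose black resin-mounted specimen, diameter 30 mm, 20 mm high, standing on the deck between the wheels (the two specimens may change places); origin at the middle of its underside
- specimen_amber: Loose amber resin-mounted specimen, diameter 30 mm, 20 mm high, standing on the deck between the wheels; origin at the middle of its underside
- spray_green: Loose spray bottle with green liquid, diameter 66 mm, 205 mm high, on the table left of the machine; origin at the middle of its underside
- spray_clear: Loose spray bottle, clear, diameter 66 mm, 205 mm high, on the table left of the machine; origin at the middle of its underside
- suspension: Loose white polishing-suspension bottle with red cap, diameter 56 mm, 130 mm high, on the table right of the machine; origin at the middle of its underside
- beaker: Loose glass beaker, diameter 70 mm, 85 mm high, on the table right of the machine; origin at the middle of its underside

How it is judged:
By the outcome, as a careful person would: the job done as asked, in the order asked, and still so for the second after the job is handed in, with the robot touching nothing.
It also fails if it takes over 48 s, if anything falls off the work surface, if the arm or the gripper's body presses on something with over 40 N, if the wrist force passes 120 N, or if a joint passes its speed limit or range.

## Working session

There is one attempt and no reset: what is moved stays moved. The work goes in short steps, Python scripts to look and compute and a tool call to move; the robot and the scene stay as the last step left them, time stands still between calls to the robot, and variables do not carry over. Pictures are saved under pics/ and viewed, at most 10 in all, crops included, and the job is handed in when it is done.

Besides the shell and the picture viewer there is one more tool, called after "Emit:" as name(argument=value, ...) on one line, values as JSON. servo_tool: Moves the arm, as the interface text tells. Its arguments: {"type":"object","properties":{"targets":{"type":"array"},"fingers":{"type":"number"}},"required":["targets"]}

```bash
mkdir -p pics
cat > h.py <<'E'
import numpy as np, cv2
from rig import get_state, get_image, finish_job, grasp_offset
def ray(im,u,v):
    f=192/np.tan(np.radians(im["fovy"])/2); T=np.array(im["camera_from_world"]); R=T[:3,:3]
    return -R.T@T[:3,3], R.T@np.array([(u-im["cx"])/f,(v-im["cy"])/f,1])
def onz(im,u,v,z):
    o,d=ray(im,u,v); return o+d*(z-o[2])/d[2]
def proj(im,p):
    f=192/np.tan(np.radians(im["fovy"])/2); T=np.array(im["camera_from_world"]); c=T[:3,:3]@np.array(p)+T[:3,3]
    return np.array([im["cx"]+f*c[0]/c[2], im["cy"]+f*c[1]/c[2]])
E
python3 - <<'E'
from h import *
import pickle
for n in("scene","top"):
    im=get_image(n); pickle.dump(im,open(n+".pkl","wb"))
    cv2.imwrite(f"pics/{n}0.png",cv2.resize(im["frame"][:,:,::-1],(800,600),interpolation=cv2.INTER_CUBIC))
    print(n,im["fovy"],ray(im,256,192))
s=get_state();print(s["time"],s["tool_pos"],s["tcp_rot"],grasp_offset)
E
```

```text
scene 47.17335653298393 (array([ 1.7023227 , -0.62951375,  1.33616681]), array([-0.62881135,  0.38633017, -0.6752461 ]))
top 57.74021964669357 (array([ 0.40418775, -0.00954562,  1.30371557]), array([ 0.17747631,  0.00587603, -0.98432958]))
0.1 [ 0.22798278 -0.47221644  0.23053024] [ 9.74821259e-01  2.22985815e-01 -2.02471641e-04 -8.93820149e-04] 0.0187
```

View pics/scene0.png

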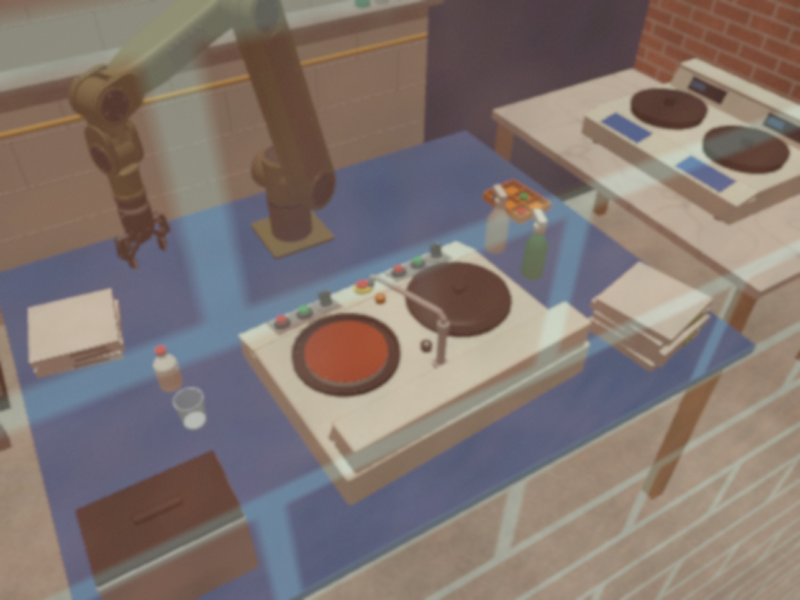

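View pics/top0.png

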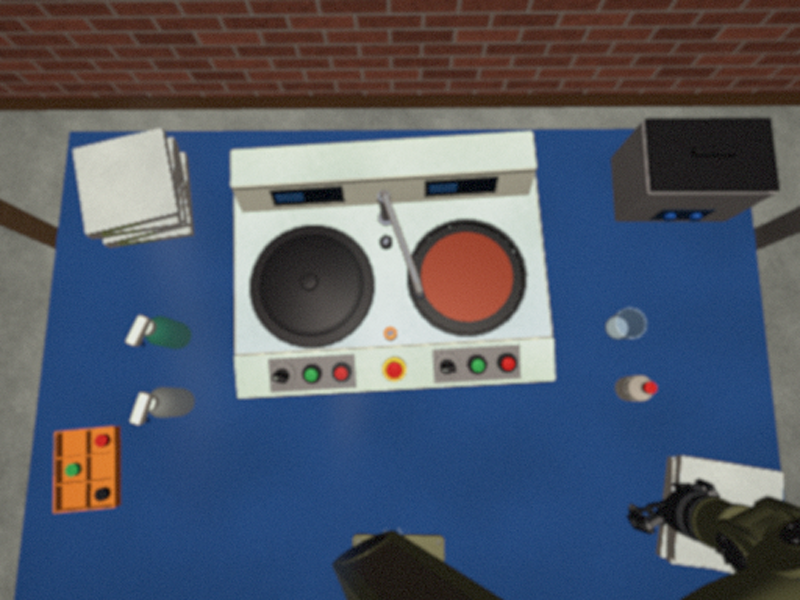

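The top view shows the red disc on the right wheel at about (467,278) of the 800x600 picture, the cover on the left wheel at (311,285), and the spout from its axis at (384,198) to its end at (419,290). The right green button is at (478,365) and the e-stop at (394,369). The scene view agrees, so the spout has to go further to the right (-y). Next I measure these.

```bash
cat > meas.py <<'E'
from h import *
import pickle
t=pickle.load(open("top.pkl","rb")); s=pickle.load(open("scene.pkl","rb"))
def blobs(im,lo,hi,amin,roi):
    hsv=cv2.cvtColor(im["frame"],cv2.COLOR_RGB2HSV); m=cv2.inRange(hsv,lo,hi)
    k=np.zeros_like(m);x0,y0,x1,y1=roi;k[y0:y1,x0:x1]=255;m&=k
    n,l,st,c=cv2.connectedComponentsWithStats(m)
    return [(np.round(c[i],1),st[i,4],st[i,2:4]) for i in range(1,n) if st[i,4]>=amin]
R=(145,80,360,260)
g=blobs(t,(45,80,40),(85,255,255),15,R)
print("green",g)
for c,_,_ in g: print(onz(t,*c,0.10),onz(t,*c,0.12))
d=blobs(t,(0,100,60),(12,255,255),25,R)
print("red",d)
big=max(d,key=lambda b:b[1]); print("disc",onz(t,*big[0],.14))
g2=blobs(s,(45,60,40),(85,255,255),8,(150,150,290,220)); print("scene green",g2)
d2=blobs(s,(0,120,60),(12,255,255),400,(150,150,290,260)); print("scene disc",d2,[onz(s,*b[0],.14) for b in d2])
E
python3 meas.py
python3 - <<'E'
import cv2,pickle
t=pickle.load(open("top.pkl","rb"))["frame"][110:250,150:350,::-1]
s=pickle.load(open("scene.pkl","rb"))["frame"][150:250,150:350,::-1]
cv2.imwrite("pics/ct.png",cv2.resize(t,None,fx=4,fy=4,interpolation=cv2.INTER_CUBIC))
cv2.imwrite("pics/cs.png",cv2.resize(s,None,fx=4,fy=4,interpolation=cv2.INTER_CUBIC))
E
```

```text
green [(array([305.4, 233.4]), np.int32(75), array([10, 10], dtype=int32)), (array([198.7, 239.4]), np.int32(74), array([10, 10], dtype=int32))]
[ 0.47757204 -0.17220595  0.1       ] [ 0.47635274 -0.16950331  0.12      ]
[0.45476758 0.1942361  0.1       ] [0.45392718 0.19085022 0.12      ]
red [(array([298.4, 176.5]), np.int32(2746), array([60, 58], dtype=int32)), (array([324.7, 232.5]), np.int32(75), array([10, 10], dtype=int32)), (array([251.9, 236.5]), np.int32(80), array([10, 10], dtype=int32)), (array([217.8, 238.3]), np.int32(69), array([ 9, 10], dtype=int32))]
disc [ 0.66817125 -0.14697755  0.14      ]
scene green [(array([266.2, 165.6]), np.int32(16), array([5, 4], dtype=int32)), (array([193.7, 197.2]), np.int32(20), array([6, 5], dtype=int32))]
scene disc [(array([221.6, 224.1]), np.int32(1728), array([56, 41], dtype=int32))] [array([ 0.67582981, -0.14747092,  0.14      ])]
```

View pics/ct.png

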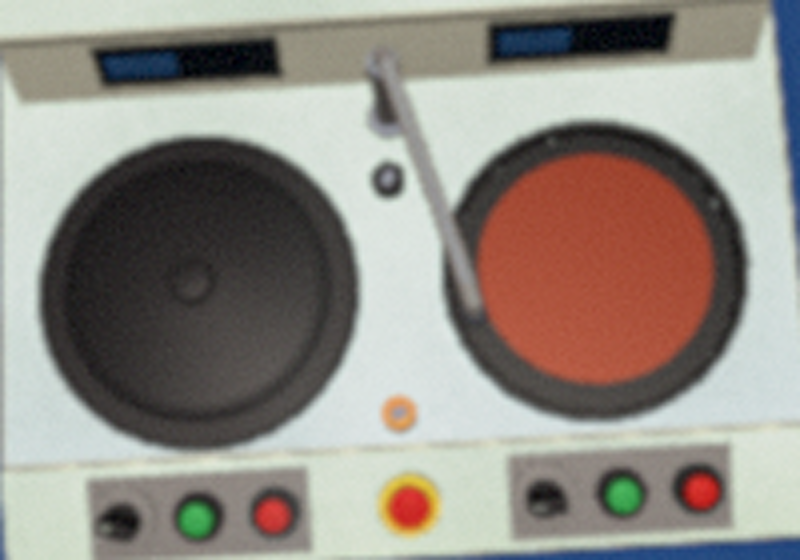

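View pics/cs.png

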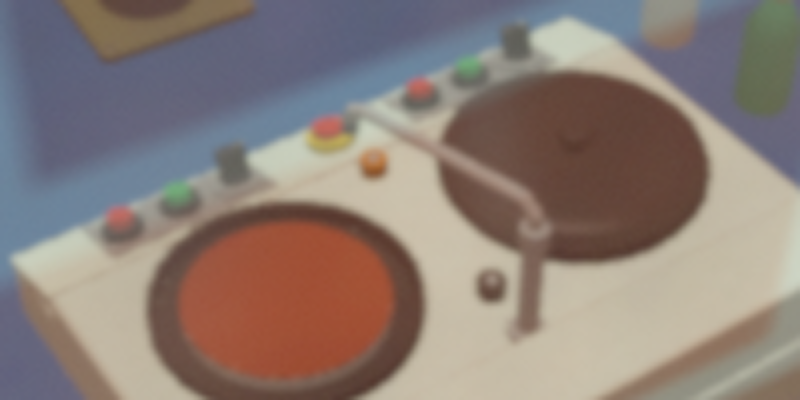

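The crops confirm it. In the top crop the spout axis is at (382,60) and the tube end at (475,308), with the right green button at (622,493). In the scene crop the axis top is at (535,215) and the outlet at (352,112). Next I triangulate and check these against the given sizes.

```bash
cat > m2.py <<'E'
from h import *
import pickle
t=pickle.load(open("top.pkl","rb")); s=pickle.load(open("scene.pkl","rb"))
def tri(a,b):
    o1,d1=ray(t,*a);o2,d2=ray(s,*b)
    k=np.linalg.lstsq(np.c_[d1,-d2],o2-o1,rcond=None)[0]
    p,q=o1+d1*k[0],o2+d2*k[1]; return np.round((p+q)/2,4),round(np.linalg.norm(p-q),4)
print("startR",tri((305.4,233.0),(193.7,197)))
print("startL",tri((198.7,239.0),(266.2,165.6)))
C=lambda u,v:(u/4+150,v/4+110)
S=lambda u,v:(u/4+150,v/4+150)
print("spout end",tri(C(475,308),S(352,110)),onz(t,*C(475,305),.285))
print("spout axis",tri(C(382,60),S(535,205)),onz(t,*C(385,62),.285))
for im,n,(x0,y0,x1,y1) in((t,"t",(255,135,345,220)),(s,"s",(180,195,262,255))):
    m=cv2.inRange(cv2.cvtColor(im["frame"],cv2.COLOR_RGB2HSV),(0,100,60),(12,255,255)); k=m*0;k[y0:y1,x0:x1]=m[y0:y1,x0:x1]
    c=max(cv2.findContours(k,cv2.RETR_EXTERNAL,cv2.CHAIN_APPROX_NONE)[0],key=cv2.contourArea)
    P=np.array([onz(im,*p[0],.140) for p in c])[:,:2]
    for _ in range(6):
        x=np.linalg.lstsq(np.c_[2*P,np.ones(len(P))],(P**2).sum(1),rcond=None)[0]; r=np.sqrt(x[2]+x[0]**2+x[1]**2)
        e=np.hypot(*(P-x[:2]).T)-r; P=P[abs(e)<max(.003,2*e.std())]
    print(n,"disc",x[:2],"diam",2*r,len(P),e.std())
print("knob",onz(t,*C(193,283),.184),"knob scene",onz(s,*S(576,133),.184))
print("estop",tri(C(408,507),S(330,127)),"edge front corners",)
print("axis of base",onz(t,*C(385,125),.12))
E
python3 m2.py
```

```text
startR (array([ 0.4768, -0.1692,  0.128 ]), np.float64(0.0018))
startL (array([0.4544, 0.1885, 0.1284]), np.float64(0.0022))
spout end (array([ 0.6071, -0.0393,  0.271 ]), np.float64(0.0055)) [ 0.60537789 -0.04135267  0.285     ]
spout axis (array([0.803 , 0.0332, 0.2749]), np.float64(0.007)) [0.79576223 0.02738686 0.285     ]
t disc [ 0.66957514 -0.14691608] diam 0.20065168923017274 166 0.0009667909334503404
s disc [ 0.68451631 -0.14289687] diam 0.23639128715608268 184 0.006444052730967814
knob [0.64321199 0.18780585 0.184     ] knob scene [0.66133809 0.18612313 0.184     ]
estop (array([0.4648, 0.0121, 0.1203]), np.float64(0.0037)) edge front corners
axis of base [0.8004317  0.03284341 0.12      ]
```

Cross-check:
- The wheels are 336 mm apart and the machine is turned about 0.073 rad. The disc measures 200.7 mm across, centred at (0.670,-0.147).
- The spout axis is at about (0.803,0.032) with its end about 0.21 m out, at world angle about 0.355. It needs to go to about 0.93, which is 0.855 from the front and matches the 0.85 given.

I raise the arm, shut the fingers and go to the cover side of the spout.

Emit:
servo_tool(targets=[[[0, 0, -3.5], 0], [[0, 0, -3.5], 0], [[0, 0, -4], 0], [[1.5, -0.7, -4], 0], [[3.5, -1.6, 0], 0], [[3.5, -1.6, 0], 0], [[3.5, -1.6, 0], 0], [[3.5, -1.6, 0], 0], [[3.5, -1.6, 0], 0], [[3.5, -1.6, 0], 0]], fingers=0)

```text
time: 1.1
tool_pos: [0.3867, -0.2808, 0.381]
tcp_rot: [0.975, 0.223, -0.0, -0.0]
contact_force: [0.7, -0.3, 0.2]
gripper_width: -0.002
gripper_force: 0.0
```

Emit:
servo_tool(targets=[[[3.5, -1.6, 0], 0], [[3.5, -1.6, 0], 0], [[3.5, -1.6, 0], 0], [[3.5, -1.6, 0], 0], [[3.5, -1.6, 0], 0], [[3.5, -1.6, 0], 0], [[3.5, -1.6, 0], 0], [[3.5, -1.6, 0], 0], [[3.5, -1.7, 0], 0], [[2.5, -1.5, 0], 0]])

```text
time: 2.1
tool_pos: [0.6239, 0.0116, 0.3801]
tcp_rot: [0.975, 0.224, -0.001, -0.0]
contact_force: [-0.5, -0.9, 0.9]
gripper_width: -0.0
gripper_force: 0.0
```

```bash
cat >> h.py <<'E'
from scipy.spatial.transform import Rotation as Ro
def to_tool(p,xang):
    s=get_state(); R=Ro.from_quat(s["tcp_rot"]); x=R.as_matrix()[:,0]; a=np.arctan2(x[1],x[0])
    print("pos",np.round(s["tool_pos"],4),"xang",round(a,3),"F",np.round(s["contact_force"],2),"t",s["time"])
    print("delta tool cm",np.round(R.inv().apply(np.array(p)-s["tool_pos"])*100,2),"spin deg",round(-np.degrees(xang-a),2))
E
python3 -c "
from h import *
to_tool([.624,.013,.265],.355)"
```

```text
pos [0.6239 0.0116 0.3801] xang 0.451 F [-0.52 -0.85  0.93] t 2.1
delta tool cm [ 0.09 -0.11 11.51] spin deg 5.49
```

Emit:
servo_tool(targets=[[[0, 0, 0], 2.5], [[0, 0, 1], 3], [[0, 0, 2], 0], [[0, 0, 2], 0], [[0, 0, 2], 0], [[0, 0, 2], 0], [[0, 0, 1.5], 0], [[0, 0, 1], 0], [[0, 0, 0], 0], [[0, 0, 0], 0]])

```text
time: 3.1
tool_pos: [0.6228, 0.0097, 0.2665]
tcp_rot: [0.984, 0.176, -0.0, 0.0]
contact_force: [-0.2, -0.3, -0.4]
gripper_width: -0.002
gripper_force: 0.0
```

Run:
```python
from h import *
import pickle
to_tool([.6395,-.029,.265],.355)
im=get_image("top"); pickle.dump(im,open("top1.pkl","wb"))
cv2.imwrite("pics/t1.png",cv2.resize(im["frame"][110:250,150:350,::-1],None,fx=4,fy=4,interpolation=cv2.INTER_CUBIC))
```

```text
pos [0.6228 0.0097 0.2665] xang 0.354 F [-0.2  -0.26 -0.39] t 3.1
delta tool cm [0.23 4.21 0.15] spin deg -0.07
```

View pics/t1.png

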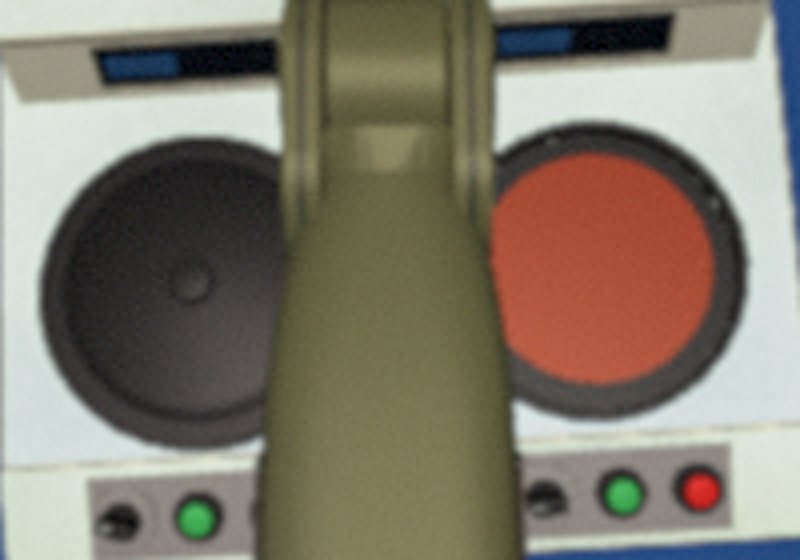

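The arm hides the spout from above, so I watch the force instead. I close the gap slowly.

Emit:
servo_tool(targets=[[[0.1, 0.2, 0.1], 0], [[0.1, 0.2, 0], 0], [[0, 0.2, 0], 0], [[0, 0.2, 0], 0], [[0, 0.2, 0], 0], [[0, 0.2, 0], 0], [[0, 0.2, 0], 0], [[0, 0.2, 0], 0], [[0, 0.2, 0], 0], [[0, 0.2, 0], 0]])

```text
time: 4.15
tool_pos: [0.6315, -0.0085, 0.2653]
tcp_rot: [0.984, 0.176, -0.0, 0.0]
contact_force: [-0.0, -0.7, -0.0]
gripper_width: -0.001
gripper_force: 0.0
```

Emit:
servo_tool(targets=[[[0, 0.3, 0], -0.5], [[0, 0.3, 0], -1], [[0, 0.3, 0], -1], [[0, 0.3, 0], -1], [[-0.04, 0.3, 0], -1], [[-0.04, 0.3, 0], -1], [[-0.04, 0.3, 0], -1], [[-0.04, 0.3, 0], -1], [[-0.04, 0.3, 0], -1], [[-0.04, 0.3, 0], -1]])

```text
time: 5.15
tool_pos: [0.6417, -0.037, 0.2652]
tcp_rot: [0.966, 0.258, -0.0, -0.0]
contact_force: [-2.3, 1.9, -1.0]
gripper_width: 0.004
gripper_force: 1.0
```

Run:
```python
from h import *
to_tool([.6395,-.029,.265],.355)
im=get_image("scene")
cv2.imwrite("pics/s2.png",cv2.resize(im["frame"][110:250,150:350,::-1],None,fx=4,fy=4,interpolation=cv2.INTER_CUBIC))
```

```text
pos [ 0.6417 -0.037   0.2652] xang 0.521 F [-2.35  1.93 -1.01] t 5.15
delta tool cm [ 0.21 -0.8   0.02] spin deg 9.51
```

View pics/s2.png

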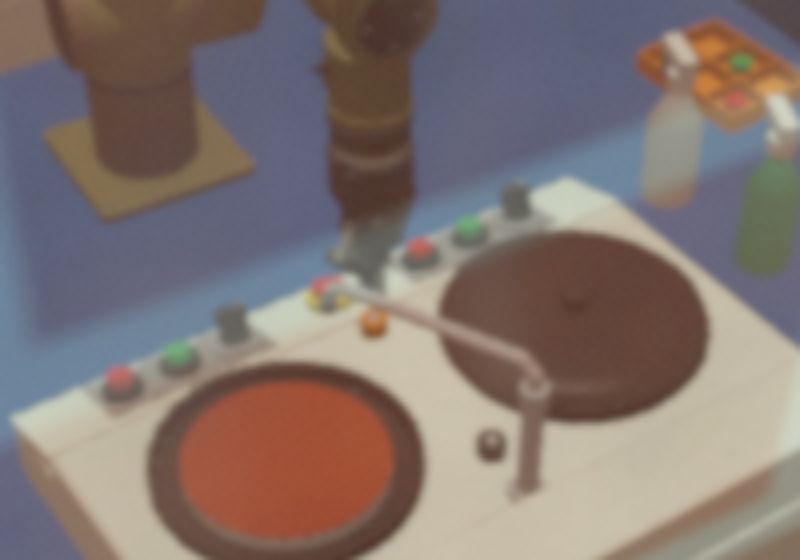

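The fingers are in contact at about 3 N and the spout has started to swing: its tube in the scene crop now runs to (340,285). I continue along the arc.

Emit:
servo_tool(targets=[[[-0.04, 0.3, 0], -1], [[-0.04, 0.3, 0], -1], [[-0.04, 0.3, 0], -1], [[-0.04, 0.3, 0], -1], [[-0.04, 0.3, 0], -1], [[-0.04, 0.3, 0], -1], [[-0.04, 0.3, 0], -1], [[-0.04, 0.3, 0], -1], [[-0.04, 0.3, 0], -1], [[-0.04, 0.3, 0], -1]])

```text
time: 6.2
tool_pos: [0.6554, -0.064, 0.2653]
tcp_rot: [0.94, 0.341, -0.0, 0.0]
contact_force: [-1.9, 1.0, -0.9]
gripper_width: -0.003
gripper_force: 1.0
```

Emit:
servo_tool(targets=[[[-0.04, 0.3, 0], -1], [[-0.04, 0.3, 0], -1], [[-0.04, 0.3, 0], -1], [[-0.04, 0.3, 0], -1], [[-0.04, 0.3, 0], -1], [[-0.04, 0.3, 0], -1], [[-0.03, 0.2, 0], -0.7], [[-0.03, 0.2, 0], -0.7], [[-0.02, 0.1, 0], -0.3], [[0, 0, 0], 0]])

```text
time: 7.2
tool_pos: [0.6689, -0.0829, 0.2653]
tcp_rot: [0.915, 0.403, 0.0, 0.0]
contact_force: [-0.2, 0.5, -1.2]
gripper_width: -0.002
gripper_force: 0.6
```

Run:
```python
from h import *
to_tool([.6395,-.029,.265],.928)
im=get_image("scene"); t=get_image("top")
a=np.vstack([im["frame"][150:250,150:350],t["frame"][110:210,150:350]])[:,:,::-1]
cv2.imwrite("pics/s3.png",cv2.resize(a,None,fx=3,fy=3,interpolation=cv2.INTER_CUBIC))
```

```text
pos [ 0.6689 -0.0829  0.2653] xang 0.829 F [-0.24  0.46 -1.2 ] t 7.2
delta tool cm [ 1.98 -5.81  0.03] spin deg -5.7
```

View pics/s3.png

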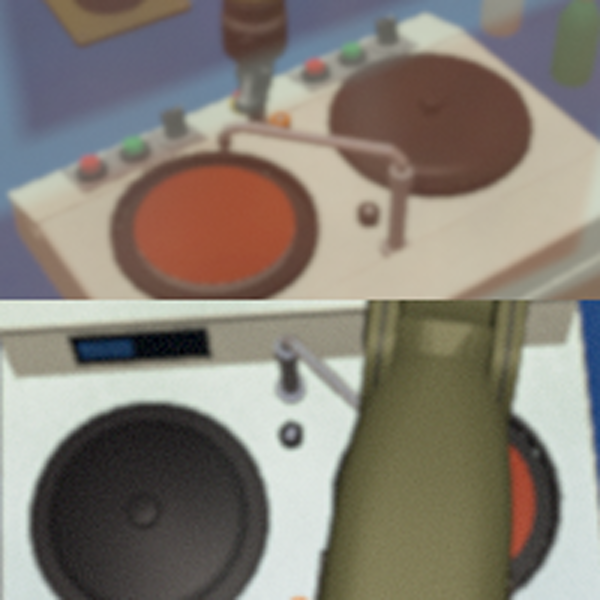

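The outlet is now at the disc's near-left edge: scene-crop outlet end at (225,150), and the tube in the top crop from (285,348) to (355,405). Next I work out the angle still to go.

Run:
```python
from h import *
import pickle
t=pickle.load(open("top.pkl","rb")); s=pickle.load(open("scene.pkl","rb"))
A=np.array([.8035,.032])
a=onz(t,150+285/3,110+46/3,.285)[:2]; b=onz(t,150+352/3,110+103/3,.285)[:2]
ang=lambda v:np.arctan2(-v[1],-v[0])
print(a,b,"phi line",ang(b-a),"phi from A",ang(b-A))
o=onz(s,150+225/3,150+150/3,.251)[:2]; print("outlet scene",o,ang(o-A),np.linalg.norm(o-A))
P=np.array([.6689,-.0829]);print("tcp",ang(P-A),np.linalg.norm(P-A))
```

```text
[0.79631014 0.03124217] [ 0.73535547 -0.03734498] phi line 0.844249158114142 phi from A 0.7941291300605734
outlet scene [ 0.67212209 -0.12647741] 0.8786203861920522 0.20585248179957966
tcp 0.7066037203378865 0.17697222945987878
```

Emit:
servo_tool(targets=[[[-0.03, 0.2, 0], -0.6], [[-0.03, 0.2, 0], -0.6], [[-0.03, 0.2, 0], -0.7], [[-0.03, 0.2, 0], -0.7], [[-0.03, 0.2, 0], -0.7], [[-0.03, 0.2, 0], -0.6], [[-0.02, 0.2, 0], -0.6], [[-0.02, 0.1, 0], -0.4], [[0, 0, 0], 0], [[0, 0, 0], 0]])

```text
time: 8.3
tool_pos: [0.679, -0.0943, 0.2654]
tcp_rot: [0.897, 0.441, 0.0, 0.0]
contact_force: [-0.3, 0.2, 0.2]
gripper_width: 0.001
gripper_force: 0.3
```

Emit:
servo_tool(targets=[[[0, -0.3, 0], 0], [[0, -0.7, 0], 0], [[0, -1, 0], 0], [[0, -2, 0], 0], [[0, -3, -1], 0], [[0, -3, -3], 0], [[0, -2, -3], 0], [[-3, -1, -2], 0], [[-3, 0, 0], 0], [[-3, 0, 0], 0]])

```text
time: 9.3
tool_pos: [0.5196, -0.0858, 0.3567]
tcp_rot: [0.897, 0.442, 0.001, 0.001]
contact_force: [0.3, -0.6, -0.7]
gripper_width: 0.0
gripper_force: 0.0
```

Run:
```python
from h import *
to_tool([.4768,-.1692,.3],.45)
im=get_image("scene"); t=get_image("top")
a=np.vstack([im["frame"][150:250,150:350],t["frame"][110:210,150:350]])[:,:,::-1]
cv2.imwrite("pics/s4.png",cv2.resize(a,None,fx=3,fy=3,interpolation=cv2.INTER_CUBIC))
```

```text
pos [ 0.5196 -0.0858  0.3567] xang 0.916 F [ 0.3  -0.62 -0.69] t 9.3
delta tool cm [-9.23  1.67  5.66] spin deg 26.69
```

View pics/s4.png

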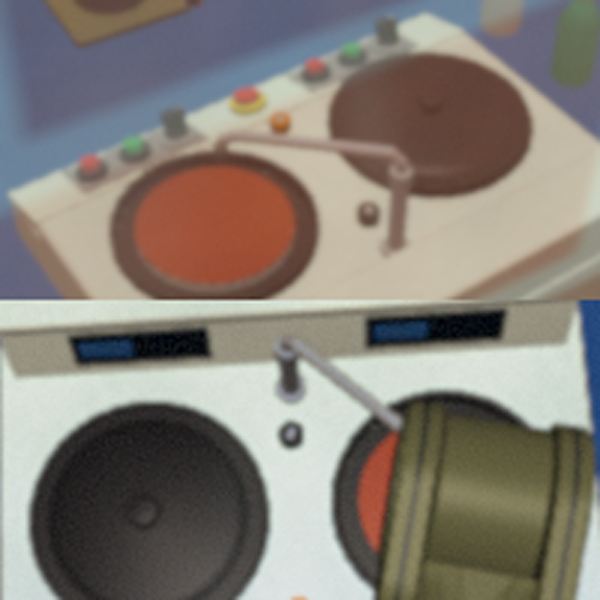

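The spout now stands free, with the scene-crop elbow at (222,140) and the top-view tube from (287,46) to (398,122). The arm still hides the end, so I measure the angle from the tube.

Run:
```python
from h import *
import pickle
t=get_image("top"); s=get_image("scene"); pickle.dump((t,s),open("after.pkl","wb"))
A=np.array([.8035,.032]); ang=lambda v:np.arctan2(-v[1],-v[0])
# tube centreline: pixels greyish/darker than white deck between axis and arm
pts=[]
a=onz(t,150+287/3,110+46/3,.285)[:2]; b=onz(t,150+398/3,110+120/3,.285)[:2]
print(a,b,"line",ang(b-a),"fromA",ang(b-A))
for p in (.85,.88,.91,.94):
    q=A+.19*np.array([-np.cos(p),-np.sin(p)]); o=A+.215*np.array([-np.cos(p),-np.sin(p)])
    print(p,"scene crop elbow",(proj(s,[*q,.285])-150)*3,"outlet",(proj(s,[*o,.251])-150)*3,"top mid",(proj(t,[*(A+.13*np.array([-np.cos(p),-np.sin(p)])),.285])-[150,110])*3)
```

```text
[0.79630568 0.02918848] [ 0.71744315 -0.08373569] line 0.9611670672421954 fromA 0.9314271972431802
0.85 scene crop elbow [238.10421874 127.46528806] outlet [218.63341221 145.66952293] top mid [380.07959497 119.75653659]
0.88 scene crop elbow [237.09669042 130.69044247] outlet [217.45502267 149.31180649] top mid [382.56744203 116.92874549]
0.91 scene crop elbow [236.22686711 133.94866539] outlet [216.42859445 152.99365214] top mid [384.96334335 114.03248518]
0.94 scene crop elbow [235.49660517 137.23740163] outlet [215.5563678  156.71224034] top mid [387.26516246 111.07057496]
```

Emit:
servo_tool(targets=[[[-3, 0.5, 0], 3], [[-3, 0.5, 0], 3], [[-3, 0.5, 0], 3], [[-3, 0.5, 0], 3], [[-2, 0.5, 0], 3], [[-1, 0, 0], 3], [[0, 0, 0], 3], [[0, 0, 0], 3], [[0, 0, 0], 2.7], [[0, 0, 0], 0]])

```text
time: 10.5
tool_pos: [0.4359, -0.2104, 0.355]
tcp_rot: [0.975, 0.223, -0.0, -0.0]
contact_force: [-0.3, -0.4, 0.1]
gripper_width: 0.001
gripper_force: 0.0
```

Run:
```python
from h import *
import pickle
to_tool([.4768,-.1692,.16],.45)
t=get_image("top"); pickle.dump(t,open("top5.pkl","wb"))
cv2.imwrite("pics/t5.png",cv2.resize(t["frame"][110:250,150:350,::-1],None,fx=4,fy=4,interpolation=cv2.INTER_CUBIC))
```

```text
pos [ 0.4359 -0.2104  0.355 ] xang 0.449 F [-0.33 -0.39  0.11] t 10.5
delta tool cm [ 5.47 -1.93 19.5 ] spin deg -0.04
```

View pics/t5.png

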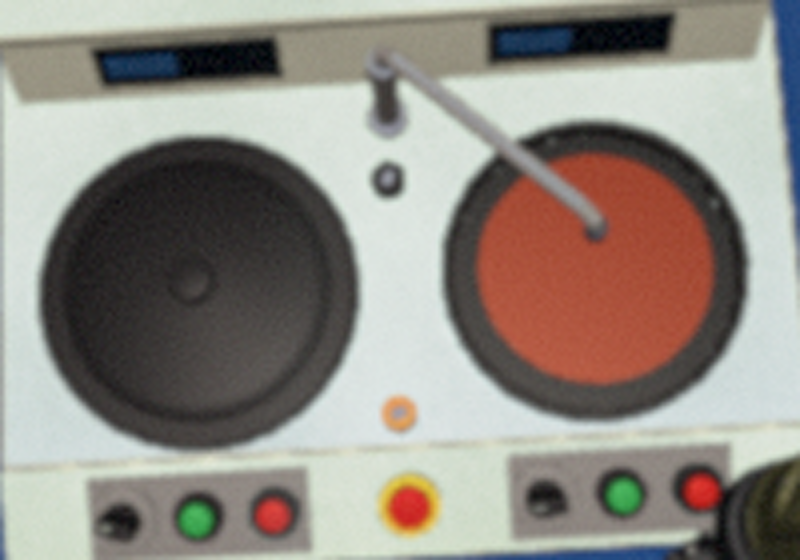

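The spout end is now fully visible at crop (597,234), with the disc centre at (597,268) on a lower plane.

Run:
```python
from h import *
import pickle
t=pickle.load(open("top5.pkl","rb"))
C=lambda u,v:(u/4+150,v/4+110)
D=np.array([.6696,-.1469])
for z,uv in((.251,(597,236)),(.26,(597,233)),(.285,(590,222))):
    o=onz(t,*C(*uv),z)[:2]; print(z,o,"err",o-D,np.linalg.norm(o-D))
A=np.array([.8035,.032])
print("disc dist",np.linalg.norm(D-A),"best outlet crop",(proj(t,[*(A+.215*(D-A)/np.linalg.norm(D-A)),.251])-[150,110])*4)
```

```text
0.251 [ 0.66678852 -0.13689803] err [-0.00281148  0.01000197] 0.010389598901617836
0.26 [ 0.66691231 -0.13585063] err [-0.00268769  0.01104937] 0.011371557502892891
0.285 [ 0.66910692 -0.12773637] err [-0.00049308  0.01916363] 0.01916996745391497
disc dist 0.22346010829676066 best outlet crop [601.00130664 226.11766271]
```

The outlet is about 10 mm from the disc's middle, and the best possible is about 12 mm, so it is in place. Now I move above the right start button with the tool turned square to the machine.

Emit:
servo_tool(targets=[[[1, -0.4, 0], 0], [[2, -0.7, 0], 0], [[1.5, -0.6, 1], 0], [[0.7, -0.35, 2], 0], [[0, 0, 3], 4], [[0, 0, 4], 5], [[0, 0, 4], 5], [[0, 0, 3], 5], [[0, 0, 1.5], 2.6], [[0, 0, 0], 0]])

```text
time: 11.55
tool_pos: [0.4717, -0.1685, 0.1677]
tcp_rot: [0.999, 0.036, -0.002, -0.001]
contact_force: [-0.6, 0.9, 0.8]
gripper_width: -0.002
gripper_force: 0.0
```

```bash
python3 -c "
from h import *
to_tool([.4745,-.169,.14],.073)"
```

```text
pos [ 0.4717 -0.1685  0.1677] xang 0.073 F [-0.56  0.93  0.82] t 11.55
delta tool cm [0.29 0.07 2.77] spin deg -0.03
```

Next I descend to just above the cap, then press in small steps while watching the force.

Emit:
servo_tool(targets=[[[0.1, 0, 0.4], 0], [[0.1, 0, 0.5], 0], [[0, 0, 0.5], 0], [[0, 0, 0.5], 0], [[0, 0, 0.4], 0], [[0, 0, 0.3], 0], [[0, 0, 0.2], 0], [[0, 0, 0.1], 0], [[0, 0, 0.1], 0], [[0, 0, 0], 0]])

```text
time: 12.55
tool_pos: [0.4753, -0.1699, 0.1403]
tcp_rot: [0.999, 0.035, 0.0, -0.0]
contact_force: [-0.2, -0.5, 0.6]
gripper_width: -0.001
gripper_force: 0.0
```

Emit:
servo_tool(targets=[[[0, 0, 0.1], 0], [[0, 0, 0.1], 0], [[0, 0, 0.1], 0], [[0, 0, 0.1], 0], [[0, 0, 0.1], 0], [[0, 0, 0], 0], [[0, 0, 0], 0], [[0, 0, 0], 0], [[0, 0, 0], 0], [[0, 0, 0], 0]])

```text
time: 13.55
tool_pos: [0.4753, -0.1699, 0.1353]
tcp_rot: [0.999, 0.035, 0.0, 0.0]
contact_force: [-1.0, 0.1, 1.5]
gripper_width: -0.003
gripper_force: 0.0
```

Emit:
servo_tool(targets=[[[0, 0, 0.1], 0], [[0, 0, 0.1], 0], [[0, 0, 0.1], 0], [[0, 0, 0.1], 0], [[0, 0, 0], 0], [[0, 0, 0], 0], [[0, 0, 0], 0], [[0, 0, 0], 0], [[0, 0, 0], 0], [[0, 0, 0], 0]])

```text
time: 14.55
tool_pos: [0.4756, -0.1699, 0.1315]
tcp_rot: [0.999, 0.036, 0.0, 0.0]
contact_force: [1.3, 0.7, 3.9]
gripper_width: -0.003
gripper_force: 1.6
```

Emit:
servo_tool(targets=[[[0, 0, 0.1], 0], [[0, 0, 0.1], 0], [[0, 0, 0.1], 0], [[0, 0, 0], 0], [[0, 0, 0], 0], [[0, 0, 0], 0], [[0, 0, 0], 0], [[0, 0, 0], 0], [[0, 0, 0], 0], [[0, 0, 0], 0]])

```text
time: 15.55
tool_pos: [0.4761, -0.17, 0.1287]
tcp_rot: [0.999, 0.036, 0.001, 0.0]
contact_force: [3.0, 0.6, 5.9]
gripper_width: -0.001
gripper_force: 2.5
```

Emit:
servo_tool(targets=[[[0, 0, 0.05], 0], [[0, 0, 0.05], 0], [[0, 0, 0.05], 0], [[0, 0, 0], 0], [[0, 0, 0], 0], [[0, 0, 0], 0], [[0, 0, 0], 0], [[0, 0, 0], 0], [[0, 0, 0], 0], [[0, 0, 0], 0]])

```text
time: 16.55
tool_pos: [0.4764, -0.17, 0.1275]
tcp_rot: [0.999, 0.036, 0.001, 0.0]
contact_force: [1.7, 2.1, 6.2]
gripper_width: 0.005
gripper_force: 3.0
```

Emit:
servo_tool(targets=[[[0, 0, -0.1], 0], [[0, 0, -0.2], 0], [[0, 0, -0.3], 0], [[0, 0, -0.5], 0], [[0, 0, -1], 0], [[0, 0, -2], 0], [[0, 0, -3], 0], [[-1, 0, -4], 0], [[-3, 2, -4], 0], [[-3, 3, -2], 0]])

```text
time: 17.55
tool_pos: [0.4112, -0.2231, 0.2982]
tcp_rot: [0.999, 0.037, 0.001, 0.001]
contact_force: [1.3, -1.1, 0.3]
gripper_width: 0.004
gripper_force: 0.0
```

Emit:
servo_tool(targets=[[[-3, 3, 0], 0], [[-3, 3, 0], 0], [[-3, 3, 0], 0], [[-2, 3, 0], 0], [[0, 3, 0], 0], [[0, 2, 0], 0], [[0, 1, 0], 0], [[0, 0, 0], 0], [[0, 0, 0], 0], [[0, 0, 0], 0]])

```text
time: 18.55
tool_pos: [0.314, -0.4094, 0.2951]
tcp_rot: [0.999, 0.036, -0.0, -0.0]
contact_force: [0.3, 0.2, -0.2]
gripper_width: 0.003
gripper_force: 0.0
```

Run:
```python
from h import *
to_tool([.4745,-.169,.14],.073)
t=get_image("top")
cv2.imwrite("pics/t6.png",cv2.resize(t["frame"][110:250,150:350,::-1],None,fx=4,fy=4,interpolation=cv2.INTER_CUBIC))
```

```text
pos [ 0.314  -0.4094  0.2951] xang 0.072 F [ 0.3   0.18 -0.2 ] t 18.55
delta tool cm [ 17.74 -22.8   15.52] spin deg -0.05
```

View pics/t6.png

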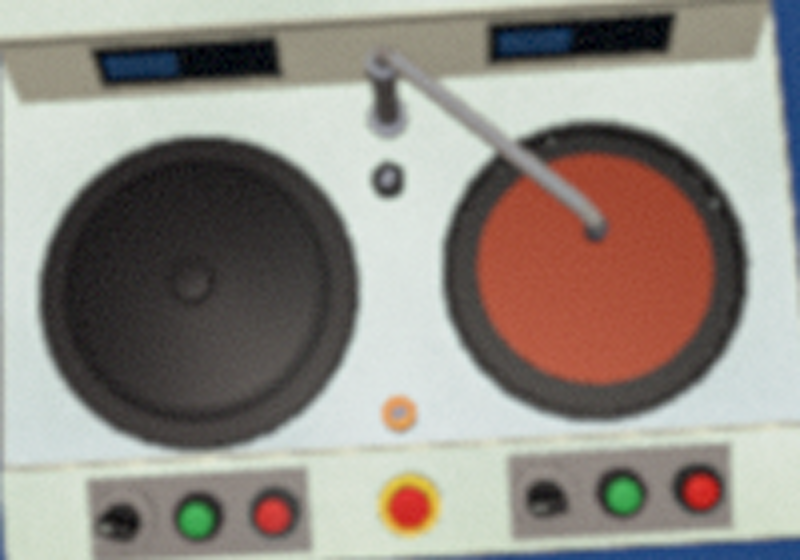

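The spout is still over the disc at (597,234), the green button is back up, everything else is unmoved and the arm is clear. The press reached about 7 mm at about 6.5 N.

```bash
python3 -c "
from rig import finish_job
print(finish_job())"
```

```text
the job is handed in; nothing more can be done
None
```

I swung the spout's outlet over the open right-hand disc, about 10 mm from its middle (about 12 mm is the closest it can pass). I then pressed the right green start button about 7 mm at under 7 N, let it come back up, and handed the job in at about 18.6 s with the arm clear of the machine.

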